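# Stack finished slats crosswise to dry and drape the weight over them

## Task

Stack the wooden slats to dry on the two strips fixed to the dark wooden board: first lay the two short slats crosswise over both strips, one flush with each end of the strips, then lay the two long slats crosswise on those, each straight above one of the strips and flush with it. Then set the steel saddle weight over both long slats at their middle, its legs hanging down outside them, and leave the stack standing. Set every piece down gently, drop nothing, and leave the paint pots and the glue bottle standing where they are.

Things in the scene. Friction and masses are not known exactly. Their poses are not given: they have to be found in the camera images.
- board: fixed dark wooden drying board, 200 (x) x 130 x 12 mm, flat on the table. Two light wooden strips are fixed on it, each 180 long, 28 wide, 18 mm high, parallel to x, centre lines at y = +36 and -36 mm, ends at x = +90 and -90 mm, tops 30 mm above the table. Origin at the centre of its underside, z up. Flush short slats centre on x = +76 and -76 mm; top of the long layer: z = 66 mm
- short_a: short slat of plain light wood, 100 mm long, 28 mm wide and 18 mm thick, lying flat with its broad side down; grasp it across its 28 mm width. Origin at the centre of its underside; x along its length, y across its width, z up. Both ends are alike
- short_b: the other short slat, the same: 100 mm long, 28 mm wide and 18 mm thick, lying flat with its broad side down; grasp it across its 28 mm width. Origin at the centre of its underside; x along its length, y across its width, z up. Both ends are alike
- long_a: long slat of plain light wood, 180 mm long, 28 mm wide and 18 mm thick, lying flat with its broad side down; grasp it across its 28 mm width. Origin at the centre of its underside; x along its length, y across its width, z up. Both ends are alike
- long_b: the other long slat, the same: 180 mm long, 28 mm wide and 18 mm thick, lying flat with its broad side down; grasp it across its 28 mm width. Origin at the centre of its underside; x along its length, y across its width, z up. Both ends are alike
- saddle: bare steel saddle weight, about 0.5 kg, an upside-down U standing on its legs. Plate 40 (x) x 132 (y) x 6 mm; legs at its y ends 6 mm thick, 26 mm deep, 120 mm apart inside; on top an upright rib 14 (x) x 70 (y) x 28 mm high to grasp across its 14 mm. Origin midway between the legs at the height of their feet: plate underside 26, plate top 32, rib top 60 mm above it; z up. Ends alike
- pot_left: closed yellow paint pot with black lid, 50 mm diameter, 42 mm high, between the slats on the robot's left; not to be disturbed. Origin at the centre of its underside
- pot_right: closed white paint pot with black lid, 50 mm diameter, 42 mm high, between the slats on the robot's right; not to be disturbed. Origin at the centre of its underside
- glue: white glue bottle, 52 mm diameter, 150 mm high; not to be disturbed. Origin at the centre of its underside

How it is judged:
On the way, in this order (a step that is already met when the one before it is completed fails the run):
1. both short slats lie crosswise on the two strips, one at each end (tolerances as at the end) (((x of short_a in the frame of board between 0.062 and 0.09 m and y of short_a in the frame of board between -0.014 and 0.014 m and z of short_a in the frame of board between 0.024 and 0.036 m and angle between the x axis of each of short_a, short_b and the y axis of board, either way round below 0.17 rad and linear speed of each of short_a, short_b below 0.03 m/s and x of short_b in the frame of board between -0.09 and -0.062 m and y of short_b in the frame of board between -0.014 and 0.014 m and z of short_b in the frame of board between 0.024 and 0.036 m) or (x of short_a in the frame of board between -0.09 and -0.062 m and y of short_a in the frame of board between -0.014 and 0.014 m and z of short_a in the frame of board between 0.024 and 0.036 m and angle between the x axis of each of short_a, short_b and the y axis of board, either way round below 0.17 rad and linear speed of each of short_a, short_b below 0.03 m/s and x of short_b in the frame of board between 0.062 and 0.09 m and y of short_b in the frame of board between -0.014 and 0.014 m and z of short_b in the frame of board between 0.024 and 0.036 m))), for 0.2 s.
2. both long slats lie crosswise on the short ones, each above a strip, the short ones still in place (((x of short_a in the frame of board between 0.062 and 0.09 m and y of short_a in the frame of board between -0.014 and 0.014 m and z of short_a in the frame of board between 0.024 and 0.036 m and angle between the x axis of each of short_a, short_b and the y axis of board, either way round below 0.17 rad and linear speed of each of short_a, short_b below 0.03 m/s and x of short_b in the frame of board between -0.09 and -0.062 m and y of short_b in the frame of board between -0.014 and 0.014 m and z of short_b in the frame of board between 0.024 and 0.036 m) or (x of short_a in the frame of board between -0.09 and -0.062 m and y of short_a in the frame of board between -0.014 and 0.014 m and z of short_a in the frame of board between 0.024 and 0.036 m and angle between the x axis of each of short_a, short_b and the y axis of board, either way round below 0.17 rad and linear speed of each of short_a, short_b below 0.03 m/s and x of short_b in the frame of board between 0.062 and 0.09 m and y of short_b in the frame of board between -0.014 and 0.014 m and z of short_b in the frame of board between 0.024 and 0.036 m)) and ((x of long_a in the frame of board between -0.014 and 0.014 m and y of long_a in the frame of board between 0.025 and 0.047 m and z of long_a in the frame of board between 0.042 and 0.054 m and angle between the x axis of each of long_a, long_b and the x axis of board, either way round below 0.12 rad and linear speed of each of long_a, long_b below 0.03 m/s and x of long_b in the frame of board between -0.014 and 0.014 m and y of long_b in the frame of board between -0.047 and -0.025 m and z of long_b in the frame of board between 0.042 and 0.054 m) or (x of long_a in the frame of board between -0.014 and 0.014 m and y of long_a in the frame of board between -0.047 and -0.025 m and z of long_a in the frame of board between 0.042 and 0.054 m and angle between the x axis of each of long_a, long_b and the x axis of board, either way round below 0.12 rad and linear speed of each of long_a, long_b below 0.03 m/s and x of long_b in the frame of board between -0.014 and 0.014 m and y of long_b in the frame of board between 0.025 and 0.047 m and z of long_b in the frame of board between 0.042 and 0.054 m))), for 0.2 s.
At the end, for the whole second after the job is handed in: At rest: shorts across the strips, one at each end (14 mm, 0.17 rad of flush); longs on them above the strips (14 mm lengthwise, 11 mm sideways, 0.12 rad); saddle plate resting on both longs at mid-length (25 mm, 14 mm sideways, 0.2 rad), upright; heights within 6 mm (all of step 2 and x of saddle in the frame of board between -0.025 and 0.025 m and y of saddle in the frame of board between -0.014 and 0.014 m and z of saddle in the frame of board between 0.034 and 0.046 m and angle between the x axis of saddle and the x axis of board, either way round below 0.2 rad and linear speed of saddle below 0.03 m/s and angle between saddle's own z axis and vertical below 0.1 rad); the robot touches nothing.
It fails at once if left paint pot moved more than 30 mm or tipped (distance of pot_left from where it was at the start of the episode above 0.03 m or angle between pot_left's own z axis and vertical above 0.35 rad).
It fails at once if right paint pot moved more than 30 mm or tipped (distance of pot_right from where it was at the start of the episode above 0.03 m or angle between pot_right's own z axis and vertical above 0.35 rad).
It fails at once if glue bottle moved more than 30 mm or tipped (distance of glue from where it was at the start of the episode above 0.03 m or angle between glue's own z axis and vertical above 0.35 rad).
It fails at once if saddle weight dropped: falling out of the gripper faster than 0.45 m/s, that is from over about 10 mm ((linear speed of saddle above 0.45 m/s and contact force between saddle and the fingers below 0.05 N and contact force between saddle and the arm below 0.05 N)).
It fails at once if a slat dropped: falling out of the gripper faster than 0.45 m/s, that is from over about 10 mm ((linear speed of short_a above 0.45 m/s and contact force between short_a and the fingers below 0.05 N and contact force between short_a and the arm below 0.05 N) or (linear speed of short_b above 0.45 m/s and contact force between short_b and the fingers below 0.05 N and contact force between short_b and the arm below 0.05 N) or (linear speed of long_a above 0.45 m/s and contact force between long_a and the fingers below 0.05 N and contact force between long_a and the arm below 0.05 N) or (linear speed of long_b above 0.45 m/s and contact force between long_b and the fingers below 0.05 N and contact force between long_b and the arm below 0.05 N)).
It also fails if it takes over 72 s, if anything falls off the work surface, if the arm or the gripper's body presses on something with over 40 N, if the wrist force passes 120 N, or if a joint passes its speed limit or range.

## Robot

A 7-joint arm with a two-finger parallel gripper is mounted at the origin on the work surface. World frame = base frame: x ahead of the robot, y to its left, z up, the work surface at z = 0. Lengths are in m, angles in rad, forces in N, time in s.
With the tool pointing down it reaches from about 0.35 to 0.775 m from the base axis. Payload 3.1 kg.
Tool frame: the origin (TCP) lies between the finger pads; the fingertips stand 22 mm ahead of it and the grasp point (between the pads) lies 3 mm ahead of it (bot.finger_overhang is the distance from the TCP to the fingertips, in m); z points along the fingers, y is the line along which they close (so a half turn about z gives the same grasp; the last joint's range is limited). The gripper opens to 85 mm and grips with 20 to 120 N. Pads are 22 mm wide; open, the fingers measure 114 mm over their backs; the gripper's body (76 mm by 85 mm) begins 54 mm behind the grasp point. The pads swing forward as they close: fully open they stand 13 mm farther back than shut.
Start: joints at [1.274, 0.311, 0.014, 1.512, -0.004, 1.319, -0.027], TCP at [0.139, -0.532, 0.253] pointing down, gripper open.
Joint ranges: [-2.7, 2.7], [-0.3, 1.91], [-1.27, 1.3], [0.12, 2.57], [-1.44, 4.58], [0.2, 2.03], [-3.05, 3.05]. Speed limits (rad/s): [2.79, 2.79, 3.14, 3.14, 3.14, 3.14, 3.14].

## Interface

Orientations are given as a rotation vector (axis times angle).
In Python, from cell import bot, vision, close_job gives the robot as it stands. The module is installed in compiled form; this text tells all that it offers.
- The arm moves only by the tool send_rows, never from a script. Its arguments are lists of equal length, an entry for each row: "dp": the shift along the world's x, y, z scaled (see below), a list of three; "angular": the turn, a rotation vector about the world's x, y, z scaled (see below), a list of three; "grip": the opening, from -1 (shut) to 1 (fully open). A call has 1 to 8 rows; each row shifts and turns the commanded pose from where the row before left it; what a row does not reach is not made up. The controller multiplies each number of a shift by 10 cm and each number of a turn by pi/2 rad. A row lasts 1/8 s, in which the tool goes at most 62.5 mm and 10.7 degrees, less where a joint would pass 70% of its speed; a pose out of reach is approached as far as the arm can. A call with a number of a shift or a turn outside -1 to 1 is refused whole. A call with a gripper value outside its range is refused whole. The fingers move at their own pace and stop on an object; "squeeze" is the grip in N (left out, the last holds). Time passes only in rows, so rows that do not move let the fingers close. It gives the time, the measured TCP pose, the force, the opening and the grip force at its end, in the units of the state.
- bot.state(): the state, without advancing time (a new reading comes with each control period).
- vision.camera(name): name is "scene" or "top" or "wrist"; returns a dict with "frame" (384x512x3 uint8, red, green, blue), "fx", "fy", "cx", "cy" (pixels), "T" (4x4, takes a point from camera to world coordinates); the wrist camera has in their place "T_tool_cam" (4x4, takes a point from camera to tool coordinates, whose origin is the TCP and whose axes are the flange's). Camera axes: x right, y down, z forward; pixel columns grow to the right and rows downward; lengths in m; the calibration is good to about 2 mm. A picture is of the moment at which its call begins: read the wrist's pose just before it. There is no depth.
- close_job(): hands the job in; it is judged then, once.
Trained networks look in the newest picture that a camera, given by its name, has taken for a name from the list of things; names that differ only in an ending like _2 or _b are one class to them, and where a whole thing is asked for, a point or a joint stands for the part that bears it (a point fixed in the world has none). Each returns a list of dicts, best first, with "confidence" (0 to 1); they miss things now and then, are a little off and sometimes report something else, mostly with a low value. They report only what shows in the picture. A call takes as long as a camera call.
- vision.silhouettes(camera, label): "region" (384x512 bool, what is visible of it) and "rect" ([left, top, width, height] in pixels, round what is visible of it).
The state is a dict: "t": time; "joints": joint angles; "dq": joint speeds; "joint_efforts": joint torques, N m; "eef_pos": TCP position; "tcp_rot": TCP orientation; "ft_force": force on the tool from outside, world axes, zero at the start; "moment": the same for the moment, N m; "finger_gap": finger opening in m; "gripper_force": force on a finger pad.
Only numpy, scipy, OpenCV 4.12 (cv2) and the standard library are available. Lean on these libraries where they do the work, as an engineer would, in place of code of your own. Each camera call takes 0.05 s, during which the arm holds its last target. There are 200 camera calls.

## Working session

There is one attempt and no reset: what is moved stays moved. The work goes in short steps, Python scripts to look and compute and a tool call to move; the robot and the scene stay as the last step left them, time stands still between calls to the robot, and variables do not carry over. Pictures are saved under pics/ and viewed, at most 10 in all, crops included, and the job is handed in when it is done.

Besides the shell and the picture viewer there is one more tool, called after ">>>" as a command line: name --argument value ..., lists and objects as JSON in quotes. send_rows: Moves the arm, as the interface text tells. Its arguments: {"type":"object","properties":{"dp":{"type":"array"},"angular":{"type":"array"},"grip":{"type":"array"},"squeeze":{"type":"number"}},"required":["dp","angular","grip"]}

```bash
mkdir -p pics; python3 - <<'E'
from cell import bot, vision
import cv2, numpy as np
s=bot.state(); print({k:np.round(v,3) for k,v in s.items()})
for c in ("scene","top"):
    d=vision.camera(c); cv2.imwrite(f"pics/{c}0.png",d["frame"][:,:,::-1]); print(c,d["fx"],d["fy"],d["cx"],d["cy"],np.round(d["T"],4).tolist())
    for l in ("board","short_a","long_a","saddle","pot_left","pot_right","glue"):
        print(l,[(round(x["confidence"],2),x["rect"]) for x in vision.silhouettes(c,l)])
E
```

```text
{'t': np.float64(0.0), 'joints': array([ 1.274,  0.312,  0.014,  1.513, -0.004,  1.319, -0.027]), 'dq': array([ 0.   , -0.001, -0.   , -0.001, -0.   ,  0.   , -0.   ]), 'joint_efforts': array([-0.0000e+00, -3.7992e+01,  1.4600e-01, -2.3059e+01,  1.2000e-02,
        1.4000e-02, -0.0000e+00]), 'eef_pos': array([ 0.138, -0.532,  0.252]), 'tcp_rot': array([-3.114e+00, -3.990e-01,  1.000e-03]), 'ft_force': array([ 0.31 , -0.284, -0.563]), 'moment': array([-0.012,  0.039,  0.065]), 'gripper_force': np.float64(0.0), 'finger_gap': np.float64(0.086)}
scene 395.30204224735485 395.30204224735485 254.9021450318882 188.0041406972046 [[0.831, 0.4799, -0.2812, 0.8271], [0.5561, -0.7272, 0.4025, -0.4007], [-0.0113, -0.4908, -0.8712, 0.858], [0.0, 0.0, 0.0, 1.0]]
board [(0.57, [216.3, 148.1, 88.7, 64.4])]
short_a [(0.97, [290.3, 66.0, 33.4, 24.0]), (0.77, [263.0, 99.3, 35.7, 22.2])]
long_a [(0.84, [133.9, 207.2, 62.4, 60.2]), (0.75, [276.1, 77.5, 18.8, 22.3]), (0.72, [83.0, 269.1, 72.9, 49.9])]
saddle [(0.76, [322.6, 116.4, 33.2, 50.8])]
pot_left [(0.59, [275.5, 76.8, 17.5, 24.0])]
pot_right [(0.59, [121.8, 246.8, 25.5, 28.1])]
glue [(0.93, [225.8, 268.6, 27.3, 39.5]), (0.4, [261.1, 101.9, 38.0, 18.6])]
top 483.765072775037 483.765072775037 254.35136941374955 198.91834583377235 [[0.0095, -0.9857, 0.1682, 0.3054], [-0.9998, -0.0065, 0.0184, -0.0155], [-0.017, -0.1683, -0.9856, 1.4502], [0.0, 0.0, 0.0, 1.0]]
board [(0.87, [222.7, 165.2, 56.5, 69.3])]
short_a [(0.73, [172.3, 208.9, 14.2, 34.6]), (0.67, [122.8, 206.4, 13.2, 32.1])]
long_a [(0.9, [376.6, 206.4, 18.8, 58.5]), (0.85, [332.1, 204.4, 12.3, 60.4]), (0.49, [160.3, 149.9, 45.9, 26.1])]
saddle [(0.71, [160.9, 150.6, 46.3, 25.4])]
pot_left [(0.66, [144.3, 224.1, 18.2, 19.7])]
pot_right [(0.54, [352.2, 226.8, 23.4, 19.2])]
glue [(0.57, [330.7, 142.0, 24.1, 26.6])]
```

```bash
cat > h.py <<'E'
from cell import bot, vision
import cv2, numpy as np
from scipy.spatial.transform import Rotation as R
def pix2w(d,uv,z,T=None):
    T=d["T"] if T is None else T
    uv=np.atleast_2d(uv); r=np.c_[(uv[:,0]-d["cx"])/d["fx"],(uv[:,1]-d["cy"])/d["fy"],np.ones(len(uv))]@T[:3,:3].T
    return (T[:3,3]+r*((z-T[2,3])/r[:,2])[:,None])[:,:2]
def w2pix(d,P,T=None):
    T=d["T"] if T is None else T
    p=(np.atleast_2d(P)-T[:3,3])@T[:3,:3]
    return np.c_[d["fx"]*p[:,0]/p[:,2]+d["cx"],d["fy"]*p[:,1]/p[:,2]+d["cy"]]
def regrect(d,reg,z,T=None):
    "region -> min area rectangle on plane z: centre, long-axis angle (deg), sizes in mm"
    c=max(cv2.findContours(reg.astype(np.uint8),cv2.RETR_EXTERNAL,cv2.CHAIN_APPROX_NONE)[0],key=cv2.contourArea)[:,0]
    (cx,cy),(w,h),a=cv2.minAreaRect((pix2w(d,c.astype(float),z,T)*1000).astype(np.float32))
    if w<h: w,h,a=h,w,a+90
    return np.round([cx,cy,(a+90)%180-90,w,h],1)
def wristT(d,s):
    T=np.eye(4); T[:3,:3]=R.from_rotvec(s["tcp_rot"]).as_matrix(); T[:3,3]=s["eef_pos"]; return T@d["T_tool_cam"]
E
python3 - <<'E'
from h import *
d=vision.camera("top")
for l,z in (("board",.012),("short_a",.018),("long_a",.018),("saddle",.032),("pot_left",.042),("pot_right",.042),("glue",.15)):
    for x in vision.silhouettes("top",l): print(l,round(x["confidence"],2),regrect(d,x["region"],z))
cv2.imwrite("pics/top1.png",cv2.resize(d["frame"][120:285,90:430,::-1],None,fx=2.35,fy=2.35,interpolation=cv2.INTER_CUBIC))
E
```

```text
board 0.96 [549.5  26.6  16.7 201.3 132.6]
short_a 0.79 [476.2 379.7   2.9  99.4  30.1]
short_a 0.62 [475.8 233.   11.3 101.3  31. ]
long_a 0.86 [ 445.6 -235.    -5.6  177.2   29.6]
long_a 0.81 [ 448.5 -382.2    5.1  179.2   34.4]
saddle 0.81 [659.2 227.9 -82.4 137.9  47.9]
pot_left 0.58 [444.1 300.9 -87.6  53.   50.5]
pot_right 0.6 [ 435.7 -305.9  -89.6   52.7   46.5]
glue 0.71 [ 648.6 -229.4  -33.7   75.1   46.5]
glue 0.31 [ 425.7 -283.4  -89.6   43.4   37.6]
```

View pics/top1.png

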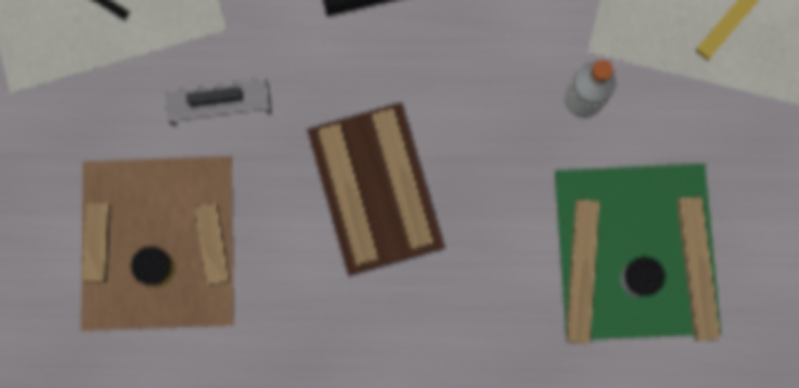

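```bash
python3 - <<'E'
from h import *
d=vision.camera("wrist"); s=bot.state(); T=wristT(d,s)
print(d["fx"],d["cx"],d["cy"],np.round(d["T_tool_cam"],3).tolist(),bot.finger_overhang)
print(np.round(pix2w(d,[[0,0],[511,0],[511,383],[0,383],[256,192]],0.018,T),3))
E
```

```text
304.38040472820364 252.1476032624188 193.75764582809285 [[-0.001, -0.949, -0.316, 0.08], [1.0, -0.001, -0.001, -0.0], [0.0, -0.316, 0.949, -0.121], [0.0, 0.0, 0.0, 1.0]] 0.022
[[ 0.238 -0.241]
 [ 0.369 -0.744]
 [-0.098 -1.009]
 [-0.298 -0.239]
 [ 0.105 -0.545]]
```

>>> send_rows --dp '[[0.3, 0.44, 0], [0.3, 0.44, 0], [0.3, 0.44, 0], [0.3, 0.44, 0], [0.3, 0.44, 0], [0.3, 0.44, 0], [0.3, 0.44, 0], [0.3, 0.44, 0]]' --angular '[[0, 0, 0], [0, 0, 0], [0, 0, 0], [0, 0, 0], [0, 0, 0], [0, 0, 0], [0, 0, 0], [0, 0, 0]]' --grip '[0.3, 0.3, 0.3, 0.3, 0.3, 0.3, 0.3, 0.3]'

```text
t: 2.25
eef_pos: [0.3795, -0.1789, 0.2537]
tcp_rot: [3.115, 0.399, 0.001]
ft_force: [0.4, -0.4, -0.5]
finger_gap: 0.0555
gripper_force: 0.0
```

>>> send_rows --dp '[[0.3, 0.52, 0], [0.3, 0.52, 0], [0.3, 0.52, 0], [0.3, 0.52, 0], [0, 0, 0]]' --angular '[[0, 0, 0], [0, 0, 0], [0, 0, 0], [0, 0, 0], [0, 0, 0]]' --grip '[0.3, 0.3, 0.3, 0.3, 0.3]'

```text
t: 2.88
eef_pos: [0.4997, 0.0343, 0.2535]
tcp_rot: [-3.109, -0.415, -0.003]
ft_force: [-1.4, -0.6, -0.6]
finger_gap: 0.0555
gripper_force: 0.0
```

```bash
python3 - <<'E'
from h import *
s=bot.state(); d=vision.camera("wrist"); T=wristT(d,s); print(s["eef_pos"],s["joints"])
np.save("boardT.npy",T); cv2.imwrite("pics/w1.png",d["frame"][:,:,::-1])
for l,z in (("board",.012),("short_a",.018)):
    for x in vision.silhouettes("wrist",l): print(l,round(x["confidence"],2),x["rect"],regrect(d,x["region"],z,T))
E
```

```text
[0.49967167 0.03434069 0.2534833 ] [ 0.36871442  0.25643933 -0.57583006  1.62538644  0.13924257  1.30028036
 -1.53437268]
board 0.78 [209.0, 23.9, 120.0, 179.7] [549.8  26.9  16.5 199.6 129.8]
short_a 0.93 [65.2, 93.3, 40.2, 90.6] [475.2 231.4  11.  101.1  36.1]
```

View pics/w1.png

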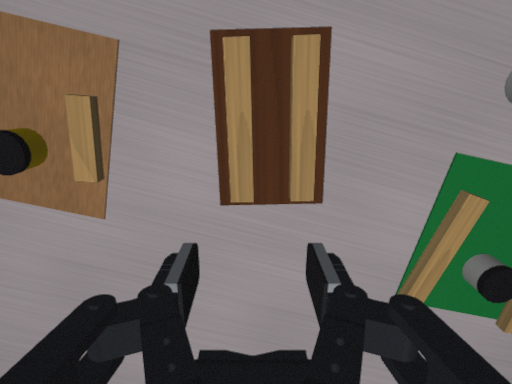

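>>> send_rows --dp '[[-0.04, 0.5, 0], [-0.04, 0.5, 0], [-0.04, 0.5, -0.2], [-0.04, 0.5, -0.5], [0, 0, -0.6], [0, 0, -0.6], [0, 0, -0.25], [0, 0, -0.1]]' --angular '[[0, 0, -0.047], [0, 0, 0], [0, 0, 0], [0, 0, 0], [0, 0, 0], [0, 0, 0], [0, 0, 0], [0, 0, 0]]' --grip '[0.3, 0.3, 0.3, 0.3, 0.3, 0.3, 0.3, 0.3]' --squeeze 30

```text
t: 4.03
eef_pos: [0.4806, 0.224, 0.0372]
tcp_rot: [-3.126, -0.281, 0.007]
ft_force: [-20.5, 6.8, 43.7]
finger_gap: 0.0558
gripper_force: 22.0
```

>>> send_rows --dp '[[0, 0, 0], [0, 0, 0], [0, 0, 0], [0, 0, 0]]' --angular '[[0, 0, 0], [0, 0, 0], [0, 0, 0], [0, 0, 0]]' --grip '[-0.5, -0.5, -0.5, -0.5]'

```text
t: 4.53
eef_pos: [0.4809, 0.2315, 0.0426]
tcp_rot: [-3.116, -0.289, -0.005]
ft_force: [-17.4, 5.6, 42.7]
finger_gap: 0.0216
gripper_force: 24.1
```

>>> send_rows --dp '[[0, 0, 0.2], [0, 0, 0.5], [0, 0, 0.5], [0, 0, 0]]' --angular '[[0, 0, 0], [0, 0, 0], [0, 0, 0], [0, 0, 0]]' --grip '[0.3, 0.3, 0.3, 0.3]'

```text
t: 5.03
eef_pos: [0.4868, 0.2215, 0.1591]
tcp_rot: [-3.127, -0.278, -0.017]
ft_force: [-0.5, -0.2, -0.7]
finger_gap: 0.0557
gripper_force: 0.0
```

```bash
python3 - <<'E'
from h import *
s=bot.state(); d=vision.camera("wrist"); T=wristT(d,s); print(s["eef_pos"],s["tcp_rot"],s["joints"],s["ft_force"],s["finger_gap"])
for l,z in (("short_a",.018),("pot_left",.042)):
    for x in vision.silhouettes("wrist",l): print(l,round(x["confidence"],2),x["rect"],regrect(d,x["region"],z,T))
t=vision.camera("top")
cv2.imwrite("pics/w2.png",np.hstack([cv2.resize(d["frame"],(400,300)),cv2.resize(t["frame"][170:270,80:213],(400,300))])[:,:,::-1])
E
```

```text
[0.48684378 0.22151393 0.15914454] [-3.12745778 -0.27774779 -0.01650513] [ 0.01412157  0.41629741 -0.62851994  1.68691672  0.27159235  1.11567551
 -2.08551338] [-0.54334334 -0.16273447 -0.69651981] 0.055703348699256416
short_a 0.84 [219.3, 138.9, 35.7, 107.2] [475.2 234.3  10.2 102.6  29.7]
short_a 0.81 [55.2, 109.4, 41.3, 115.6] [4.757e+02 3.802e+02 3.000e-01 1.033e+02 3.600e+01]
pot_left 0.65 [118.2, 188.4, 65.0, 65.3] [449.2 301.8 -34.4  65.7  48.7]
```

View pics/w2.png

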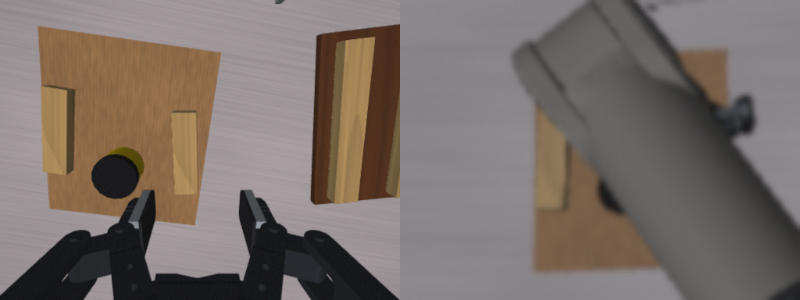

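```bash
cat >> h.py <<'E'
B=np.array([.5498,.0269]); BA=16.5
def bd(x,y): # board mm -> world m
    a=np.radians(BA); return B+np.array([[np.cos(a),-np.sin(a)],[np.sin(a),np.cos(a)]])@np.array([x,y])/1000
def phi(s): # slat-axis angle of the tool (perpendicular to closing line)
    M=R.from_rotvec(s["tcp_rot"]).as_matrix(); return np.degrees(np.arctan2(M[1,0],M[0,0]))
def delta(x,y,z,ph):
    s=bot.state(); a=np.radians(ph)
    D=np.array([[np.cos(a),np.sin(a),0],[np.sin(a),-np.cos(a),0],[0,0,-1]]); cur=R.from_rotvec(s["tcp_rot"])
    # keep turn signed through explicit z-turn, then tilt fix
    dz=(ph-phi(s)); c2=R.from_euler('z',dz,degrees=True)*cur
    tilt=(R.from_matrix(D)*c2.inv()).as_rotvec()/(np.pi/2)
    print("from",np.round(s["eef_pos"],4),"phi",round(phi(s),1),"| dp",np.round((np.array([x,y,z])-s["eef_pos"])*10,3),"turn z",round(dz/90,3),"tilt",np.round(tilt,3),"q7",round(s["joints"][6],2),"t",round(s["t"],2))
E
python3 - <<'E'
from h import *
delta(.4835,.236,.025,10.5)
E
```

```text
from [0.4826 0.2199 0.1529] phi 10.3 | dp [ 0.009  0.161 -1.279] turn z 0.003 tilt [ 0.001 -0.001 -0.   ] q7 -2.09 t 5.22
```

>>> send_rows --dp '[[0.01, 0.16, -0.1], [0, 0, -0.5], [0, 0, -0.4], [0, 0, 0]]' --angular '[[0, 0, 0], [0, 0, 0], [0, 0, 0], [0, 0, 0]]' --grip '[0.3, 0.3, 0.3, 0.3]'

```text
t: 5.72
eef_pos: [0.4802, 0.237, 0.0497]
tcp_rot: [3.126, 0.286, -0.016]
ft_force: [-0.7, -0.2, 0.8]
finger_gap: 0.0555
gripper_force: 0.0
```

>>> send_rows --dp '[[0.03, 0, -0.12], [0, 0, -0.11], [0, 0, 0], [0, 0, 0], [0, 0, 0], [0, 0, 0], [0, 0, 0]]' --angular '[[0, 0, 0], [0, 0, 0], [0, 0, 0], [0, 0, 0], [0, 0, 0], [0, 0, 0], [0, 0, 0]]' --grip '[0.3, 0.3, 0.3, -0.6, -0.6, -0.6, -0.6]'

```text
t: 6.6
eef_pos: [0.4878, 0.2383, 0.032]
tcp_rot: [-3.128, -0.284, -0.003]
ft_force: [-0.1, -0.2, 5.4]
finger_gap: 0.0269
gripper_force: 30.6
```

>>> send_rows --dp '[[0, 0, 0.3], [0, 0, 0.5], [0.1, -0.2, 0.1], [0.2, -0.26, 0], [0.2, -0.26, 0], [0.2, -0.26, 0], [0.2, -0.26, 0], [0.2, -0.26, 0]]' --angular '[[0, 0, 0], [0, 0, 0.11], [0, 0, 0.11], [0, 0, 0.11], [0, 0, 0.11], [0, 0, 0.11], [0, 0, 0.11], [0, 0, 0.11]]' --grip '[-0.6, -0.6, -0.6, -0.6, -0.6, -0.6, -0.6, -0.6]'

```text
t: 7.6
eef_pos: [0.5973, 0.0866, 0.1205]
tcp_rot: [-2.406, -2.019, 0.002]
ft_force: [0.3, 0.7, 0.0]
finger_gap: 0.027
gripper_force: 30.0
```

>>> send_rows --dp '[[0.15, -0.2, 0], [0.05, 0, 0], [0, 0, 0], [0, 0, 0]]' --angular '[[0, 0, 0.11], [0, 0, 0.11], [0, 0, 0.08], [0, 0, 0]]' --grip '[-0.6, -0.6, -0.6, -0.6]'

```text
t: 8.1
eef_pos: [0.6167, 0.0676, 0.1203]
tcp_rot: [-1.877, -2.517, 0.001]
ft_force: [0.2, 0.3, -0.0]
finger_gap: 0.027
gripper_force: 30.0
```

```bash
python3 - <<'E'
from h import *
s=bot.state(); d=vision.camera("wrist"); T=wristT(d,s)
cv2.imwrite("pics/w3.png",d["frame"][:,:,::-1])
for x in vision.silhouettes("wrist","short_a"): print(round(x["confidence"],2),x["rect"],regrect(d,x["region"],s["eef_pos"][2]-.032+.018,T))
delta(*bd(76,12),.062,106.5); print(s["ft_force"],s["finger_gap"])
E
```

```text
from [0.6168 0.0678 0.1207] phi 106.6 | dp [ 0.025 -0.078 -0.587] turn z -0.001 tilt [ 0.    -0.001 -0.   ] q7 -0.29 t 8.2
[ 0.18144078  0.29545738 -0.00897991] 0.027019211219110717
```

View pics/w3.png

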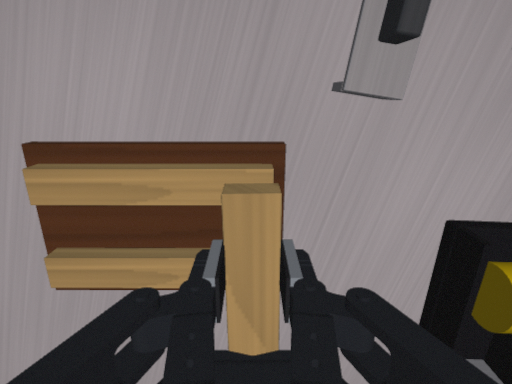

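```bash
python3 - <<'E'
from h import *
d=vision.camera("wrist");s=bot.state(); T=wristT(d,s)
u=np.array([np.cos(np.radians(106.5)),np.sin(np.radians(106.5))])
for r in (186,192): print((pix2w(d,[251,r],s["eef_pos"][2]-.014,T)[0]-s["eef_pos"][:2])@u)
E
```

```text
0.04044735577007627
0.03751979875861224
```

>>> send_rows --dp '[[0.03, -0.09, -0.2], [0, 0, -0.25], [0, 0, -0.08], [0, 0, 0], [0, 0, -0.03], [0, 0, 0]]' --angular '[[0, 0, 0], [0, 0, 0], [0, 0, 0], [0, 0, 0], [0, 0, 0], [0, 0, 0]]' --grip '[-0.6, -0.6, -0.6, -0.6, -0.6, -0.6]'

```text
t: 9.0
eef_pos: [0.6205, 0.0591, 0.0658]
tcp_rot: [1.875, 2.519, 0.001]
ft_force: [0.3, 0.1, -0.5]
finger_gap: 0.0274
gripper_force: 30.0
```

>>> send_rows --dp '[[0, 0, -0.03], [0, 0, -0.02], [0, 0, 0]]' --angular '[[0, 0, 0], [0, 0, 0], [0, 0, 0]]' --grip '[-0.6, -0.6, -0.6]'

```text
t: 9.38
eef_pos: [0.62, 0.0588, 0.06]
tcp_rot: [-1.876, -2.52, 0.001]
ft_force: [0.5, 0.2, -1.3]
finger_gap: 0.027
gripper_force: 30.0
```

>>> send_rows --dp '[[0, 0, -0.02], [0, 0, -0.02], [0, 0, 0]]' --angular '[[0, 0, 0], [0, 0, 0], [0, 0, 0]]' --grip '[-0.6, -0.6, -0.6]'

```text
t: 9.75
eef_pos: [0.6203, 0.059, 0.0591]
tcp_rot: [1.875, 2.519, -0.001]
ft_force: [-3.8, -1.7, 12.3]
finger_gap: 0.027
gripper_force: 31.5
```

>>> send_rows --dp '[[0, 0, 0], [0, 0, 0], [0, 0, 0.2], [0, 0, 0.4], [-0.1, 0.2, 0.3], [-0.18, 0.42, 0], [-0.18, 0.42, 0], [-0.18, 0.42, 0]]' --angular '[[0, 0, 0], [0, 0, 0], [0, 0, 0], [0, 0, 0], [0, 0, -0.11], [0, 0, -0.11], [0, 0, -0.11], [0, 0, -0.11]]' --grip '[0.3, 0.3, 0.3, 0.3, 0.3, 0.3, 0.3, 0.3]'

```text
t: 10.75
eef_pos: [0.5558, 0.2066, 0.1477]
tcp_rot: [-2.623, -1.728, -0.003]
ft_force: [0.5, -0.1, -0.2]
finger_gap: 0.0553
gripper_force: 0.0
```

>>> send_rows --dp '[[-0.18, 0.42, 0], [-0.18, 0.42, 0], [-0.18, 0.42, 0], [-0.18, 0.42, 0], [0, 0, 0], [0, 0, 0], [0, 0, 0], [0, 0, 0]]' --angular '[[0, 0, -0.11], [0, 0, -0.11], [0, 0, -0.11], [0, 0, -0.11], [0, 0, -0.11], [0, 0, -0.11], [0, 0, -0.06], [0, 0, 0]]' --grip '[0.3, 0.3, 0.3, 0.3, 0.3, 0.3, 0.3, 0.3]'

```text
t: 11.75
eef_pos: [0.484, 0.3736, 0.1474]
tcp_rot: [-3.14, -0.065, -0.002]
ft_force: [-1.1, -0.5, -0.2]
finger_gap: 0.0556
gripper_force: 0.0
```

```bash
python3 - <<'E'
from h import *
s=bot.state(); d=vision.camera("wrist"); T=wristT(d,s)
for x in vision.silhouettes("wrist","short_a"): print(round(x["confidence"],2),x["rect"],regrect(d,x["region"],.018,T))
d=vision.camera("top")
for x in vision.silhouettes("top","short_a"): print(round(x["confidence"],2),x["rect"],regrect(d,x["region"],.048,d["T"]))
delta(.476,.3815,.028,2)
print("goal",bd(76,0))
E
```

```text
0.7 [229.2, 141.7, 32.4, 110.0] [4.761e+02 3.826e+02 1.000e-01 1.028e+02 2.830e+01]
0.58 [223.7, 163.3, 34.0, 20.8] [622.9  46.3 -73.3  99.9  31.4]
0.36 [160.8, 153.1, 44.7, 19.1] [653.9 226.5 -82.4 133.4  44.3]
from [0.4841 0.373  0.1465] phi 2.3 | dp [-0.081  0.085 -1.185] turn z -0.004 tilt [-0.  0. -0.] q7 -2.46 t 11.95
goal [0.6226703  0.04848517]
```

>>> send_rows --dp '[[-0.08, 0.095, -0.4], [0, 0, -0.5], [0, 0, -0.2], [0, 0, -0.07], [0, 0, 0], [0, 0, 0], [0, 0, 0]]' --angular '[[0, 0, -0.01], [0, 0, 0], [0, 0, 0], [0, 0, 0], [0, 0, 0], [0, 0, 0], [0, 0, 0]]' --grip '[0.3, 0.3, 0.3, 0.3, 0.3, -0.6, -0.6]'

```text
t: 12.82
eef_pos: [0.4773, 0.3835, 0.0311]
tcp_rot: [-3.139, -0.037, -0.005]
ft_force: [0.0, 0.6, 0.1]
finger_gap: 0.0274
gripper_force: 30.7
```

>>> send_rows --dp '[[0, 0, 0], [0, 0, 0]]' --angular '[[0, 0, 0], [0, 0, 0]]' --grip '[-0.6, -0.6]'

```text
t: 13.08
eef_pos: [0.4773, 0.3835, 0.0311]
tcp_rot: [-3.139, -0.037, -0.005]
ft_force: [0.4, -0.1, 6.2]
finger_gap: 0.0272
gripper_force: 31.4
```

>>> send_rows --dp '[[0, 0, 0.3], [0, 0, 0.5], [0, -0.3, 0.15], [0, -0.4, 0], [0, -0.45, 0], [0, -0.45, 0], [0, -0.45, 0], [0, -0.45, 0]]' --angular '[[0, 0, 0], [0, 0, 0.11], [0, 0, 0.11], [0, 0, 0.11], [0, 0, 0.11], [0, 0, 0.11], [0, 0, 0.11], [0, 0, 0.11]]' --grip '[-0.6, -0.6, -0.6, -0.6, -0.6, -0.6, -0.6, -0.6]'

```text
t: 14.08
eef_pos: [0.4759, 0.1306, 0.1242]
tcp_rot: [2.557, 1.824, -0.0]
ft_force: [0.4, -0.0, -0.3]
finger_gap: 0.0271
gripper_force: 30.7
```

>>> send_rows --dp '[[0, -0.45, 0], [0, -0.42, 0], [0, -0.35, 0], [0, 0, 0], [0, 0, 0]]' --angular '[[0, 0, 0.11], [0, 0, 0.11], [0, 0, 0.11], [0, 0, 0.07], [0, 0, 0]]' --grip '[-0.6, -0.6, -0.6, -0.6, -0.6]'

```text
t: 14.7
eef_pos: [0.4759, 0.0099, 0.1241]
tcp_rot: [-1.879, -2.517, -0.0]
ft_force: [0.8, 0.8, -0.3]
finger_gap: 0.0272
gripper_force: 30.7
```

```bash
python3 - <<'E'
from h import *
delta(*bd(-76,1),.061,106.5)
E
```

```text
from [0.4759 0.0099 0.1241] phi 106.5 | dp [ 0.008 -0.036 -0.631] turn z -0.0 tilt [-0. -0. -0.] q7 -0.2 t 14.7
```

>>> send_rows --dp '[[0.01, -0.04, -0.25], [0, 0, -0.25], [0, 0, -0.08], [0, 0, -0.04], [0, 0, -0.02], [0, 0, 0]]' --angular '[[0, 0, 0], [0, 0, 0], [0, 0, 0], [0, 0, 0], [0, 0, 0], [0, 0, 0]]' --grip '[-0.6, -0.6, -0.6, -0.6, -0.6, -0.6]'

```text
t: 15.45
eef_pos: [0.4776, 0.0065, 0.0607]
tcp_rot: [1.875, 2.519, 0.001]
ft_force: [0.1, 0.3, -0.8]
finger_gap: 0.027
gripper_force: 30.7
```

>>> send_rows --dp '[[0, 0, -0.02], [0, 0, 0]]' --angular '[[0, 0, 0], [0, 0, 0]]' --grip '[-0.6, -0.6]'

```text
t: 15.7
eef_pos: [0.4772, 0.0063, 0.0583]
tcp_rot: [1.876, 2.52, 0.0]
ft_force: [0.8, -0.6, -1.1]
finger_gap: 0.0272
gripper_force: 30.7
```

>>> send_rows --dp '[[0, 0, -0.02], [0, 0, 0]]' --angular '[[0, 0, 0], [0, 0, 0]]' --grip '[-0.6, -0.6]'

```text
t: 15.95
eef_pos: [0.4773, 0.0063, 0.058]
tcp_rot: [1.875, 2.519, -0.002]
ft_force: [-4.3, -1.5, 14.4]
finger_gap: 0.0271
gripper_force: 32.3
```

>>> send_rows --dp '[[0, 0, 0], [0, 0, 0], [0, 0, 0.2], [0, 0, 0.4], [0, 0, 0.5], [0, -0.3, 0], [0, -0.3, 0], [0, -0.3, 0]]' --angular '[[0, 0, 0], [0, 0, 0], [0, 0, 0], [0, 0, -0.11], [0, 0, -0.11], [0, 0, -0.11], [0, 0, -0.11], [0, 0, -0.11]]' --grip '[0.2, 0.2, 0.2, 0.2, 0.2, 0.2, 0.2, 0.2]'

```text
t: 16.95
eef_pos: [0.477, -0.0846, 0.1661]
tcp_rot: [2.763, 1.496, -0.0]
ft_force: [0.2, 0.4, -0.4]
finger_gap: 0.0516
gripper_force: 0.0
```

>>> send_rows --dp '[[0, -0.3, 0], [0, -0.3, 0], [0, -0.3, 0], [0, -0.3, 0], [0, -0.3, 0], [0, 0, 0], [0, 0, 0], [0, 0, 0]]' --angular '[[0, 0, -0.11], [0, 0, -0.11], [0, 0, -0.11], [0, 0, -0.11], [0, 0, -0.11], [0, 0, -0.11], [0, 0, -0.03], [0, 0, 0]]' --grip '[0.2, 0.2, 0.2, 0.2, 0.2, 0.2, 0.2, 0.2]'

```text
t: 17.95
eef_pos: [0.4769, -0.2335, 0.1658]
tcp_rot: [-3.138, 0.134, 0.001]
ft_force: [0.6, -0.3, -0.7]
finger_gap: 0.0515
gripper_force: 0.0
```

```bash
python3 - <<'E'
from h import *
s=bot.state(); d=vision.camera("wrist"); T=wristT(d,s)
for x in vision.silhouettes("wrist","long_a"): print(round(x["confidence"],2),x["rect"],regrect(d,x["region"],.018,T))
for x in vision.silhouettes("wrist","pot_right"): print("pot",round(x["confidence"],2),x["rect"],regrect(d,x["region"],.042,T))
cv2.imwrite("pics/w4.png",d["frame"][:,:,::-1])
d=vision.camera("top")
for x in vision.silhouettes("top","short_a"): print(round(x["confidence"],2),x["rect"],regrect(d,x["region"],.048,d["T"]))
delta(.475,-.238,.031,-5)
print("goal",bd(76,0),bd(-76,0))
E
```

```text
0.72 [388.7, 100.0, 39.4, 184.7] [ 447.6 -379.9    5.9  184.3   35.2]
0.67 [246.2, 120.6, 32.1, 178.4] [ 442.1 -236.3   -4.8  183.9   29.2]
pot 0.67 [311.1, 190.0, 59.3, 65.7] [ 441.8 -306.8   23.8   65.3   49.4]
0.81 [224.8, 164.1, 35.4, 18.8] [622.   46.4 -73.3 102.4  34.7]
0.63 [237.2, 215.1, 37.0, 16.8] [477.1   5.  -73.5  99.4  31.8]
0.61 [331.7, 144.2, 22.0, 25.1] [ 673.8 -246.8  -44.7   80.4   54.8]
from [ 0.4771 -0.2335  0.1661] phi -4.9 | dp [-0.021 -0.045 -1.351] turn z -0.001 tilt [-0. -0.  0.] q7 -1.43 t 18.2
goal [0.6226703  0.04848517] [0.4769297  0.00531483]
```

View pics/w4.png

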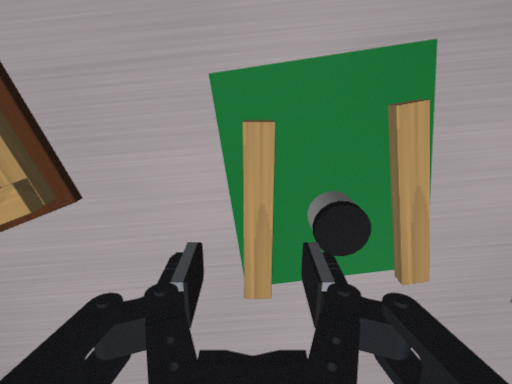

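>>> send_rows --dp '[[-0.03, -0.055, -0.4], [0, 0, -0.5], [0, 0, -0.3], [0, 0, -0.14], [0, 0, 0], [0, 0, 0], [0, 0, 0], [0, 0, 0]]' --angular '[[0, 0, 0], [0, 0, 0], [0, 0, 0], [0, 0, 0], [0, 0, 0], [0, 0, 0], [0, 0, 0], [0, 0, 0]]' --grip '[0.2, 0.2, 0.2, 0.2, 0.2, -0.6, -0.6, -0.6]' --squeeze 40

```text
t: 19.2
eef_pos: [0.4757, -0.2397, 0.0339]
tcp_rot: [3.137, -0.135, 0.005]
ft_force: [-0.8, 0.2, 5.9]
finger_gap: 0.0267
gripper_force: 41.1
```

>>> send_rows --dp '[[0, 0, 0.2], [0, 0, 0.4], [0, 0.2, 0.5], [0.1, 0.35, 0], [0.2, 0.4, 0], [0.2, 0.4, 0], [0.2, 0.4, 0], [0.2, 0.4, 0]]' --angular '[[0, 0, 0], [0, 0, 0], [0, 0, 0], [0, 0, 0.04], [0, 0, 0.04], [0, 0, 0.05], [0, 0, 0.05], [0, 0, 0.05]]' --grip '[-0.6, -0.6, -0.6, -0.6, -0.6, -0.6, -0.6, -0.6]'

```text
t: 20.2
eef_pos: [0.5644, -0.0231, 0.1422]
tcp_rot: [3.111, 0.434, -0.0]
ft_force: [0.7, -0.4, -0.5]
finger_gap: 0.0265
gripper_force: 40.4
```

>>> send_rows --dp '[[0.2, 0.23, 0], [0.05, 0, 0], [0, 0, 0]]' --angular '[[0, 0, 0], [0, 0, 0], [0, 0, 0]]' --grip '[-0.6, -0.6, -0.6]'

```text
t: 20.58
eef_pos: [0.5889, -0.0025, 0.1418]
tcp_rot: [3.111, 0.429, -0.002]
ft_force: [0.3, -0.7, -0.9]
finger_gap: 0.0267
gripper_force: 40.3
```

```bash
cat >> h.py <<'E'
def heldend(d,s,T,lab):
    "far end of held slat along tool x, for top surface at TCP-.014"
    u=np.array([np.cos(np.radians(phi(s))),np.sin(np.radians(phi(s)))]); v=np.array([-u[1],u[0]])
    for x in vision.silhouettes("wrist",lab):
        ys,xs=np.nonzero(x["region"]); q=pix2w(d,np.c_[xs,ys].astype(float),s["eef_pos"][2]-.015,T)-s["eef_pos"][:2]
        print(round(x["confidence"],2),x["rect"],"end",np.round(np.percentile(q@u,99.5),4),"side",np.round(np.percentile(q@v,[2,98]),4))
E
python3 - <<'E'
from h import *
s=bot.state(); d=vision.camera("wrist"); T=wristT(d,s)
heldend(d,s,T,"long_a")
delta(*bd(32,-36),.081,16.5)
cv2.imwrite("pics/w5.png",d["frame"][:,:,::-1])
E
```

```text
0.78 [223.2, 139.6, 61.5, 216.0] end 0.0593 side [-0.0133  0.0137]
from [ 0.5885 -0.0032  0.1418] phi 15.6 | dp [ 0.022  0.047 -0.608] turn z 0.01 tilt [ 0.001 -0.001 -0.   ] q7 -1.6 t 20.68
```

View pics/w5.png

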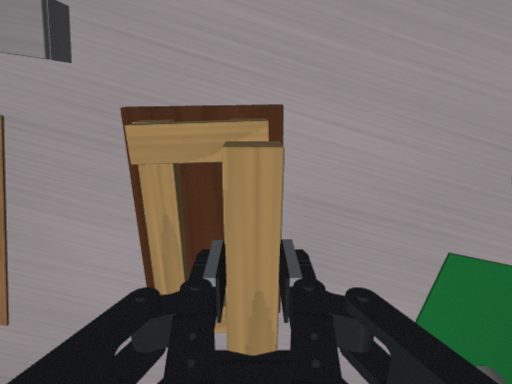

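>>> send_rows --dp '[[0.02, 0.045, -0.2], [0, 0, -0.25], [0, 0, -0.1], [0, 0, -0.04], [0, 0, -0.02], [0, 0, 0]]' --angular '[[0, 0, 0.01], [0, 0, 0], [0, 0, 0], [0, 0, 0], [0, 0, 0], [0, 0, 0]]' --grip '[-0.6, -0.6, -0.6, -0.6, -0.6, -0.6]'

```text
t: 21.42
eef_pos: [0.5916, 0.0035, 0.0818]
tcp_rot: [3.108, 0.455, 0.002]
ft_force: [-0.6, 0.7, -0.1]
finger_gap: 0.0271
gripper_force: 40.3
```

>>> send_rows --dp '[[-0.01, -0.015, -0.02], [0, 0, -0.01], [0, 0, 0]]' --angular '[[0, 0, 0], [0, 0, 0], [0, 0, 0]]' --grip '[-0.6, -0.6, -0.6]'

```text
t: 21.8
eef_pos: [0.5903, 0.0015, 0.079]
tcp_rot: [3.108, 0.455, 0.001]
ft_force: [-2.6, -1.0, 4.5]
finger_gap: 0.0266
gripper_force: 40.9
```

>>> send_rows --dp '[[0, 0, 0], [0, 0, 0], [0, 0, 0.2], [0, 0, 0.4], [-0.05, -0.1, 0.2], [-0.15, -0.4, 0], [-0.15, -0.45, 0], [-0.15, -0.45, 0]]' --angular '[[0, 0, 0], [0, 0, 0], [0, 0, 0], [0, 0, 0], [0, 0, 0], [0, 0, -0.04], [0, 0, -0.04], [0, 0, -0.04]]' --grip '[0.2, 0.2, 0.2, 0.2, 0.2, 0.2, 0.2, 0.2]'

```text
t: 22.8
eef_pos: [0.5388, -0.1403, 0.1577]
tcp_rot: [3.137, 0.157, -0.002]
ft_force: [1.1, 0.3, 0.0]
finger_gap: 0.0513
gripper_force: 0.0
```

>>> send_rows --dp '[[-0.15, -0.45, 0], [-0.15, -0.45, 0], [-0.15, -0.45, 0], [-0.15, -0.45, 0], [0, -0.4, 0], [0, -0.25, 0], [0, 0, 0]]' --angular '[[0, 0, 0], [0, 0, 0], [0, 0, 0], [0, 0, 0], [0, 0, 0], [0, 0, 0], [0, 0, 0]]' --grip '[0.2, 0.2, 0.2, 0.2, 0.2, 0.2, 0.2]'

```text
t: 23.68
eef_pos: [0.4779, -0.3863, 0.1571]
tcp_rot: [3.138, 0.152, -0.003]
ft_force: [0.2, 1.3, -0.3]
finger_gap: 0.0515
gripper_force: 0.0
```

```bash
python3 - <<'E'
from h import *
s=bot.state(); d=vision.camera("wrist"); T=wristT(d,s)
for x in vision.silhouettes("wrist","long_a"): print(round(x["confidence"],2),x["rect"],regrect(d,x["region"],.018,T))
d=vision.camera("top")
for x in vision.silhouettes("top","long_a"): print(round(x["confidence"],2),x["rect"],regrect(d,x["region"],.066,d["T"]))
delta(.4775,-.3795,.032,5.5)
print("goal",bd(0,-36))
E
```

```text
0.67 [227.2, 115.1, 32.1, 185.4] [ 448.  -382.1    5.7  181.3   29. ]
0.95 [377.3, 204.0, 18.8, 62.7] [ 415.  -371.3    5.1  120.3   35.9]
0.86 [250.5, 166.7, 22.7, 55.2] [558.5  -8.1  17.  182.1  31. ]
0.27 [223.8, 171.0, 25.7, 13.7] [613.8  59.3 -70.8  68.7  31.3]
from [ 0.4806 -0.3808  0.1581] phi 6.0 | dp [-0.031  0.013 -1.261] turn z -0.006 tilt [-0.001 -0.    -0.   ] q7 -1.05 t 23.88
goal [ 0.56002455 -0.00761751]
```

>>> send_rows --dp '[[-0.03, 0.015, -0.4], [0, 0, -0.5], [0, 0, -0.24], [0, 0, -0.12], [0, 0, 0], [0, 0, 0], [0, 0, 0], [0, 0, 0]]' --angular '[[0, 0, 0], [0, 0, 0], [0, 0, 0], [0, 0, 0], [0, 0, 0], [0, 0, 0], [0, 0, 0], [0, 0, 0]]' --grip '[0.2, 0.2, 0.2, 0.2, 0.2, -0.6, -0.6, -0.6]'

```text
t: 24.88
eef_pos: [0.4786, -0.3822, 0.0341]
tcp_rot: [3.135, 0.161, 0.005]
ft_force: [-0.3, 0.5, 5.5]
finger_gap: 0.0269
gripper_force: 40.6
```

>>> send_rows --dp '[[0, 0, 0.2], [0, 0, 0.4], [0, 0.1, 0.5], [0.05, 0.3, 0.1], [0.1, 0.45, 0], [0.12, 0.5, 0], [0.12, 0.5, 0], [0.12, 0.5, 0]]' --angular '[[0, 0, 0], [0, 0, 0], [0, 0, 0], [0, 0, 0.02], [0, 0, 0.02], [0, 0, 0.02], [0, 0, 0.02], [0, 0, 0.02]]' --grip '[-0.6, -0.6, -0.6, -0.6, -0.6, -0.6, -0.6, -0.6]'

```text
t: 25.88
eef_pos: [0.5274, -0.1437, 0.1519]
tcp_rot: [-3.114, -0.411, 0.002]
ft_force: [1.3, -0.0, -0.7]
finger_gap: 0.0267
gripper_force: 40.0
```

>>> send_rows --dp '[[0.12, 0.5, 0], [0.12, 0.5, 0], [0.12, 0.5, 0], [0.05, 0.45, 0], [0, 0.25, 0], [0, 0, 0]]' --angular '[[0, 0, 0.02], [0, 0, 0], [0, 0, 0], [0, 0, 0], [0, 0, 0], [0, 0, 0]]' --grip '[-0.6, -0.6, -0.6, -0.6, -0.6, -0.6]'

```text
t: 26.62
eef_pos: [0.5674, 0.0775, 0.152]
tcp_rot: [-3.105, -0.467, 0.002]
ft_force: [-0.1, -0.3, -1.0]
finger_gap: 0.0266
gripper_force: 39.9
```

```bash
python3 - <<'E'
from h import *
s=bot.state(); d=vision.camera("wrist"); T=wristT(d,s)
heldend(d,s,T,"long_a")
delta(*bd(31,36),.081,16.5)
E
```

```text
0.97 [218.4, 135.5, 67.0, 217.5] end 0.0615 side [-0.0133  0.0136]
0.82 [329.5, 126.4, 67.2, 166.5] end 0.0662 side [-0.0605 -0.0399]
from [0.5685 0.0723 0.1518] phi 16.7 | dp [ 0.008 -0.021 -0.708] turn z -0.002 tilt [ 0.001 -0.001 -0.   ] q7 -1.72 t 26.73
```

>>> send_rows --dp '[[0.01, -0.02, -0.3], [0, 0, -0.25], [0, 0, -0.1], [0, 0, -0.04], [0, 0, -0.02], [0, 0, 0]]' --angular '[[0, 0, 0], [0, 0, 0], [0, 0, 0], [0, 0, 0], [0, 0, 0], [0, 0, 0]]' --grip '[-0.6, -0.6, -0.6, -0.6, -0.6, -0.6]'

```text
t: 27.48
eef_pos: [0.5707, 0.0715, 0.0819]
tcp_rot: [3.108, 0.455, 0.002]
ft_force: [-0.7, 0.3, 0.6]
finger_gap: 0.0267
gripper_force: 39.9
```

>>> send_rows --dp '[[-0.01, -0.01, -0.02], [0, 0, -0.01], [0, 0, 0]]' --angular '[[0, 0, 0], [0, 0, 0], [0, 0, 0]]' --grip '[-0.6, -0.6, -0.6]'

```text
t: 27.85
eef_pos: [0.5693, 0.0703, 0.0791]
tcp_rot: [3.108, 0.455, 0.001]
ft_force: [-2.2, -1.5, 5.5]
finger_gap: 0.0268
gripper_force: 40.5
```

>>> send_rows --dp '[[0, 0, 0], [0, 0, 0], [0, 0, 0.2], [0, 0, 0.5], [0, 0.1, 0.5], [0.1, 0.2, 0], [0.16, 0.25, 0], [0.2, 0.3, 0]]' --angular '[[0, 0, 0], [0, 0, 0], [0, 0, 0], [0, 0, 0.1], [0, 0, 0.1], [0, 0, 0.1], [0, 0, 0.1], [0, 0, 0.1]]' --grip '[0.2, 0.2, 0.2, 0.2, 0.2, 0.2, 0.2, 0.2]'

```text
t: 28.85
eef_pos: [0.6158, 0.1551, 0.1981]
tcp_rot: [2.694, 1.615, -0.0]
ft_force: [0.1, 0.7, 0.2]
finger_gap: 0.0514
gripper_force: 0.0
```

>>> send_rows --dp '[[0.2, 0.3, 0], [0.2, 0.3, 0], [0, 0.1, 0], [0, 0, 0], [0, 0, 0]]' --angular '[[0, 0, 0.1], [0, 0, 0.1], [0, 0, 0.1], [0, 0, 0.1], [0, 0, 0]]' --grip '[0.2, 0.2, 0.2, 0.2, 0.2]'

```text
t: 29.48
eef_pos: [0.6551, 0.2256, 0.1974]
tcp_rot: [-2.069, -2.363, 0.001]
ft_force: [1.1, -0.3, -0.1]
finger_gap: 0.0512
gripper_force: 0.0
```

```bash
python3 - <<'E'
from h import *
s=bot.state(); d=vision.camera("wrist"); T=wristT(d,s)
for x in vision.silhouettes("wrist","saddle"): print(round(x["confidence"],2),x["rect"],regrect(d,x["region"],.032,T))
delta(.657,.228,.2,97.6)
cv2.imwrite("pics/w6.png",d["frame"][:,:,::-1])
d=vision.camera("top")
for x in vision.silhouettes("top","long_a"): print(round(x["confidence"],2),x["rect"],regrect(d,x["region"],.066,d["T"]))
print("goal",bd(0,-36),bd(0,36))
E
```

```text
0.9 [238.1, 99.4, 43.7, 137.2] [659.2 232.8 -82.1 133.5  41.1]
from [0.6552 0.225  0.1978] phi 97.5 | dp [0.018 0.03  0.022] turn z 0.001 tilt [ 0. -0.  0.] q7 -0.59 t 29.57
0.64 [250.2, 164.6, 22.0, 50.0] [572.3  -4.6  16.4 156.3  30.6]
goal [ 0.56002455 -0.00761751] [0.53957545 0.06141751]
```

View pics/w6.png

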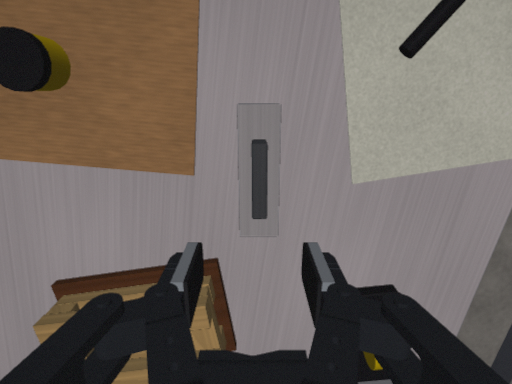

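>>> send_rows --dp '[[0.04, 0.078, -0.3], [0, 0, -0.5], [0, 0, -0.3], [0, 0, -0.15], [0, 0, 0]]' --angular '[[0, 0, 0.004], [0, 0, 0], [0, 0, 0], [0, 0, 0], [0, 0, 0]]' --grip '[0.2, 0.2, 0.2, 0.2, 0.2]'

```text
t: 30.3
eef_pos: [0.6589, 0.2327, 0.0726]
tcp_rot: [-2.061, -2.371, 0.002]
ft_force: [0.2, -1.1, 0.8]
finger_gap: 0.0517
gripper_force: 0.0
```

>>> send_rows --dp '[[0, 0, 0], [0, 0, 0], [0, 0, 0], [0, 0, 0], [0, 0, 0]]' --angular '[[0, 0, 0], [0, 0, 0], [0, 0, 0], [0, 0, 0], [0, 0, 0]]' --grip '[-0.8, -0.8, -0.8, -0.8, -0.8]' --squeeze 80

```text
t: 30.92
eef_pos: [0.6601, 0.2338, 0.0754]
tcp_rot: [2.06, 2.37, 0.005]
ft_force: [-0.2, -1.2, 5.6]
finger_gap: 0.0113
gripper_force: 78.8
```

>>> send_rows --dp '[[0, 0, 0.1], [0, 0, 0.3], [0, 0, 0.35], [0, 0, 0.3], [0, 0, 0]]' --angular '[[0, 0, 0], [0, 0, 0], [0, 0, 0], [0, 0, 0], [0, 0, 0]]' --grip '[-0.8, -0.8, -0.8, -0.8, -0.8]'

```text
t: 31.55
eef_pos: [0.6599, 0.2342, 0.1805]
tcp_rot: [2.06, 2.371, 0.007]
ft_force: [0.7, 0.9, -4.8]
finger_gap: 0.0112
gripper_force: 78.6
```

>>> send_rows --dp '[[-0.08, -0.15, 0], [-0.15, -0.3, 0], [-0.2, -0.4, 0], [-0.2, -0.4, 0], [-0.2, -0.35, 0], [-0.15, -0.3, 0], [-0.1, -0.15, 0], [0, 0, 0]]' --angular '[[0, 0, 0], [0, 0, 0.02], [0, 0, 0.02], [0, 0, 0.02], [0, 0, 0.02], [0, 0, 0.014], [0, 0, 0], [0, 0, 0]]' --grip '[-0.8, -0.8, -0.8, -0.8, -0.8, -0.8, -0.8, -0.8]'

```text
t: 32.55
eef_pos: [0.5495, 0.0255, 0.1759]
tcp_rot: [-1.883, -2.512, 0.007]
ft_force: [0.0, 0.3, -3.6]
finger_gap: 0.0114
gripper_force: 78.7
```

```bash
python3 - <<'E'
from h import *
s=bot.state(); d=vision.camera("wrist"); T=wristT(d,s); print(s["ft_force"],s["finger_gap"],s["gripper_force"])
cv2.imwrite("pics/w7.png",d["frame"][:,:,::-1])
for l,z in (("saddle",s["eef_pos"][2]-.043),("long_a",.066)):
    for x in vision.silhouettes("wrist",l): print(l,round(x["confidence"],2),x["rect"],regrect(d,x["region"],z,T))
delta(*bd(0,0),.114,106.5); print("goal",bd(0,-36),bd(0,36))
E
```

```text
[ 0.01278009  0.28852615 -3.61675245] 0.011443506008284697 78.71156930923462
saddle 0.73 [216.2, 122.0, 72.3, 204.3] [548.6  25.3 -73.3 134.8  40.6]
long_a 0.63 [147.9, 215.5, 214.4, 34.0] [613.8  12.9  16.4  63.5  33.1]
from [0.551  0.0294 0.1775] phi 106.6 | dp [-0.012 -0.025 -0.635] turn z -0.001 tilt [-0.001 -0.    -0.   ] q7 -0.25 t 32.7
goal [ 0.56002455 -0.00761751] [0.53957545 0.06141751]
```

View pics/w7.png

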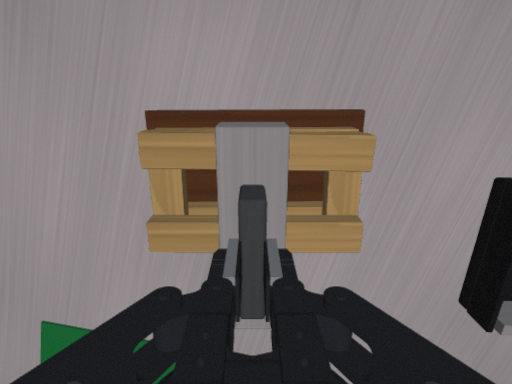

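>>> send_rows --dp '[[-0.01, -0.025, -0.2], [0, 0, -0.2], [0, 0, -0.1], [0, 0, -0.05], [0, 0, 0], [0, 0, 0]]' --angular '[[0, 0, 0], [0, 0, 0], [0, 0, 0], [0, 0, 0], [0, 0, 0], [0, 0, 0]]' --grip '[-0.8, -0.8, -0.8, -0.8, -0.8, -0.8]'

```text
t: 33.45
eef_pos: [0.5507, 0.0259, 0.1239]
tcp_rot: [1.879, 2.516, 0.002]
ft_force: [-0.2, 0.9, -4.2]
finger_gap: 0.0107
gripper_force: 78.7
```

>>> send_rows --dp '[[-0.005, 0.01, -0.04], [0, 0, -0.03], [0, 0, -0.02], [0, 0, 0]]' --angular '[[0, 0, 0], [0, 0, 0], [0, 0, 0], [0, 0, 0]]' --grip '[-0.8, -0.8, -0.8, -0.8]'

```text
t: 33.95
eef_pos: [0.5495, 0.0267, 0.1153]
tcp_rot: [1.88, 2.517, -0.001]
ft_force: [-2.9, -1.9, 5.4]
finger_gap: 0.0112
gripper_force: 79.8
```

>>> send_rows --dp '[[0, 0, 0], [0, 0, 0], [0, 0, 0], [0, 0, 0.2], [0, 0, 0.4], [0, 0, 0.5], [-0.3, 0, 0.3], [-0.2, 0, 0]]' --angular '[[0, 0, 0], [0, 0, 0], [0, 0, 0], [0, 0, 0], [0, 0, 0], [0, 0, 0], [0, 0, 0], [0, 0, 0]]' --grip '[0, 0, 0, 0, 0, 0, 0, 0]'

```text
t: 34.95
eef_pos: [0.5006, 0.0287, 0.2584]
tcp_rot: [1.875, 2.515, 0.008]
ft_force: [-0.7, -0.9, -0.7]
finger_gap: 0.0424
gripper_force: 0.0
```

>>> send_rows --dp '[[0, -0.4, 0], [0, -0.4, 0], [0, -0.4, 0], [0, -0.4, 0], [0, -0.4, 0], [0, 0, 0], [0, 0, 0]]' --angular '[[0, 0, 0], [0, 0, 0], [0, 0, 0], [0, 0, 0], [0, 0, 0], [0, 0, 0], [0, 0, 0]]' --grip '[0, 0, 0, 0, 0, 0, 0]'

```text
t: 35.83
eef_pos: [0.4999, -0.1722, 0.2552]
tcp_rot: [1.878, 2.517, 0.002]
ft_force: [0.6, 0.6, -0.2]
finger_gap: 0.0425
gripper_force: 0.0
```

```bash
python3 - <<'E'
from h import *
print(bot.state()["eef_pos"],bot.state()["t"]); ims=[]
for c in ("top","scene"):
    d=vision.camera(c)
    for l,z in (("saddle",.072),("long_a",.066),("short_a",.048),("pot_left",.042),("pot_right",.042),("glue",.15)):
        for x in vision.silhouettes(c,l):
            if c=="top": print(l,round(x["confidence"],2),regrect(d,x["region"],z))
    x,y=(205,140) if c=="top" else (200,125)
    ims.append(cv2.resize(d["frame"][y:y+110,x:x+110],(400,400),interpolation=cv2.INTER_CUBIC))
cv2.imwrite("pics/end.png",np.hstack(ims)[:,:,::-1])
print("goal",B,bd(0,-36),bd(0,36),bd(76,0),bd(-76,0))
E
```

```text
[ 0.49993411 -0.17216291  0.25517133] 35.825
long_a 0.73 [613.1   7.9  15.5  68.3  28.8]
long_a 0.64 [485.1  46.1  16.5  67.2  26.9]
short_a 0.69 [622.   46.9 -71.1  39.5  28.9]
short_a 0.56 [476.4   5.2 -73.5  44.1  29. ]
pot_left 0.57 [445.5 301.    2.4  53.5  53. ]
pot_left 0.41 [622.3  47.2 -75.3  39.   30.4]
pot_right 0.32 [489.9   9.8 -71.4 132.6  84.5]
glue 0.44 [ 669.8 -233.3  -76.8   37.1   15.4]
goal [0.5498 0.0269] [ 0.56002455 -0.00761751] [0.53957545 0.06141751] [0.6226703  0.04848517] [0.4769297  0.00531483]
```

View pics/end.png

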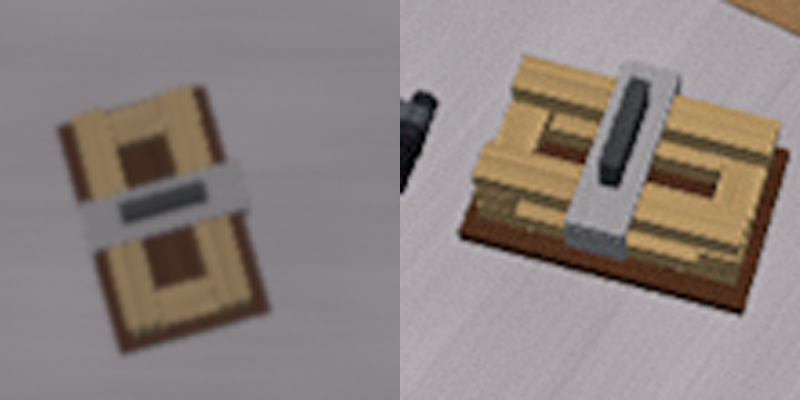

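Both views show the stack complete: the saddle (crop about (165,205)) sits level over the middle of both long slats, and the arm is clear. I'm handing the job in.

```bash
python3 -c "
from cell import close_job
print(close_job())"
```

```text
the job is handed in; nothing more can be done
None
```

I handed the job in at about 36 s: both short slats, both long slats and the saddle weight are stacked, and they looked in place in the final pictures. I got no verdict back. My first grasp try pressed on a short slat with about 44 N (the hand's limit is 40 N), but I saw nothing move.

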